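# Lock the paper trimmer's blade arm

### The job

Lock the paper trimmer for the night: with your fingertips push the black post round to turn the red slotted disc until its slot lines up with the steel bar, then push the yellow lug so that the bar slides through the slot, over the blade arm and all the way into the keeper until it stops. Only push - do not lift the bar or the blade arm - and leave the tape, eraser, block, pen, bottle, can and cup where they are. Finish with the gripper clear of everything.

Things in the scene. Friction and masses are not known exactly. Their poses are not given: they have to be found in the camera images.
- trimmer: fixed grey guillotine paper trimmer; sizes in mm. Board top 22 above the table. Origin: on the table surface under the axis of the red locking disc; x points to the far paper fence, y along the lock bar towards blade arm and keeper, z up. The board spans x -90 to 230, y -290 to 120.
- guide (a point): middle of the floor of the aluminium bar guide, 40 mm above the table. The guide lies along trimmer x = 0 from y -280 to -48, 19 wide inside, 31 outside, side walls' tops 52 above the table; one strap bridges it at y -67 to -51, top 60.5 above the table.
- keeper (a point): middle of the end stop in the dark keeper beyond the blade arm, at trimmer x 0, y 97 mm, 47 above the table: here the bar's nose ends. The keeper spans y 80 to 105, 34 wide, top 63 above the table; its pocket is 22 wide, open towards the disc.
- disc_centre (a point): centre of the top face of the red disc, on its axis, 56 mm above the table. Disc 90 across. Its slot is 24 wide, open on top and right across the disc, floor 39.5 above the table.
- disc (a joint): turn of the red disc about its vertical axis, rad, positive counter-clockwise from above. 0 = slot along the trimmer's y, in line with the bar. Starts between 0.55 and 1.5 and can turn past 0 (stops at -0.7 and 1.8). Friction holds it where it is left; about 2 N at the post turns it. The bar enters only within about 0.1 rad of 0.
- post (a point): black upright finger post on the disc, 14 mm thick with an 18 ball top, from 56 to 100 above the table. Point: on its axis, 80 above the table, 30 from the disc axis. At joint value j it stands at trimmer x = -30 cos j, y = -30 sin j, so at 0 on the robot's side of the disc.
- bar: loose steel lock bar 180 x 16 x 14 mm with a tapered nose, 0.15 to 0.31 kg, lying in the guide. Origin: centre of its underside; y along it towards the nose (90 away), z up. The nose starts 7 to 40 short of the disc. Home = nose against the keeper's stop, origin at trimmer y +7. A push of 1 to 3 N slides it.
- lug (a point): yellow upright lug on the bar's tail, 28 mm wide, 10 thick, from 54.5 to 92 above the table. Point: centre of its rear face (away from the disc), flush with the bar's tail end, 74 above the table. Push it along trimmer +y. When home, this point is at trimmer y -83.
- blade_arm (a joint): hinge of the trimmer's dark blade arm, rad; 0 = down (as it starts), grows as it is raised. The arm runs along trimmer x from 214 to -86 mm at y 62 to 76, top 36 above the table, then a black handle 22 thick, top 57 above the table, on to x -182.
- tape: roll of tape, 90 across, 24 high, lying flat on the trimmer's board; origin under its centre (sizes in mm)
- eraser: white eraser 50 x 22 x 14 lying on the board; origin under its centre (sizes in mm)
- block: wooden block 50 x 40 x 55 high on the board; origin under its centre (sizes in mm)
- pen: blue pen 140 x 10 x 10 (long along its own x) lying on the board's near margin, beside the bar guide; origin under its centre (sizes in mm)
- glue: brown glue bottle, 54 across, 150 high, standing on the table just left of the trimmer; origin under its centre (sizes in mm)
- spray: black spray can, 60 across, 180 high, standing on the table just right of the trimmer; origin under its centre (sizes in mm)
- cup: empty clear plastic cup, 76 across, 90 high, standing on the table left of the trimmer; origin under its centre (sizes in mm)
Things that resemble listed ones, but are neither listed nor needed, are in the scene too. There is more than one size of the bar; the job needs the largest.

How it is judged (in metres and radians):
On the way, in this order (a step that is already met when the one before it is completed fails the run):
1. the disc's slot is in line with the bar while the bar is still outside it (value of joint disc between -0.2 and 0.2 rad and y of bar in the frame of trimmer below -0.125 m), for 0.1 s.
2. the bar is pushed through the disc and home in the keeper (y of bar in the frame of trimmer above 0.001 m and x of bar in the frame of trimmer between -0.004 and 0.004 m and z of bar in the frame of trimmer between 0.034 and 0.046 m and angle between the y axis of bar and the y axis of trimmer, either way round below 0.06 rad), for 0.2 s.
At the end, for the whole second after the job is handed in: the bar lies through the disc's slot and over the blade arm with its nose within 6 mm of the keeper's stop, lying flat in the guide (within 6 mm of its height, 4 mm sideways, 0.06 rad), at rest; the disc within 0.2 rad of in line; the blade arm down (all of step 2 and value of joint disc between -0.2 and 0.2 rad and value of joint blade_arm below 0.05 rad and linear speed of bar below 0.01 m/s); the robot touches nothing.
It fails at once if the bar is lifted (its lug or its middle raised by 12 mm) (z of lug in the frame of trimmer above 0.086 m or z of bar in the frame of trimmer above 0.052 m).
It fails at once if the blade arm is raised (value of joint blade_arm above 0.12 rad).
It fails at once if the tape, eraser, block, pen, bottle, can or cup is lifted, or shifted by more than 25 mm (distance of any of tape, eraser, block, pen, glue, spray, cup from where it was at the start of the episode above 0.025 m).
It also fails if it takes over 51 s, if anything falls off the work surface, if the arm or the gripper's body presses on something with over 40 N, if the wrist force passes 120 N, or if a joint passes its speed limit or range.

### The arm

A 6-joint arm with a two-finger parallel gripper is mounted at the origin on the work surface. World frame = base frame: x ahead of the robot, y to its left, z up, the work surface at z = 0. Lengths are in m, angles in degrees, forces in N, time in s.
With the tool pointing down it reaches from about 0.3 to 0.75 m from the base axis. Payload 8.5 kg.
Tool frame: the origin (TCP) lies on the centre line of the jaws, within the pads' length; the fingertips stand 14 mm ahead of it and the grasp point (between the pads) lies 5 mm behind it; z points along the fingers, x is the direction in which the jaws open and shut, and the axes are right-handed (so a half turn about z gives the same grasp; the last joint's range is limited). The gripper opens to 85 mm and grips with 20 to 120 N. Pads are 22 mm wide; open, the fingers measure 114 mm over their backs; the gripper's body (76 mm by 85 mm) begins 54 mm behind the grasp point. The pads swing forward as they close: fully open they stand 13 mm farther back than shut.
Start: joints at [-82.981, 21.807, 74.336, -0, 83.858, -12.336], TCP at [0.182, -0.519, 0.223] pointing down, gripper open.
Joint ranges: [-178.18, 178.18], [-50.72, 133.34], [12.68, 142.11], [-81.47, 261.47], [9.98, 163.14], [-165.26, 165.26]. Speed limits (degrees/s): [136.94, 136.94, 180, 180, 180, 180].

### API

Orientations are given as a 3x3 rotation matrix whose columns are the frame's x, y, z axes.
In Python, from rig import * gives the robot as it stands.
- The arm moves only by the shell command python3 -m crank 'ROWS' [FORCE]. ROWS is JSON, one flat list of numbers, 7 for each row, row after row: the turn, a rotation vector about the world's x, y, z in rad, then the shift along the world's x, y, z in m, then the opening in per cent of the stroke, from 0 (shut) to 100 (fully open). A call has 1 to 20 rows; each row shifts and turns the commanded pose from where the row before left it; what a row does not reach is not made up. A row lasts 1/10 s, in which the tool goes at most 50 mm and 8.59 degrees, less where a joint would pass 70% of its speed; a pose out of reach is approached as far as the arm can. A call is refused whole if a number of a shift passes 0.05 or a number of a turn 0.15, either way. A call with a gripper value outside its range is refused whole. The fingers move at their own pace and stop on an object; FORCE is the grip in N (left out, the last holds). Time passes only in rows, so rows that do not move let the fingers close. It gives the time, the measured TCP pose, the force and the opening at its end, in the units of the state.
- observe(): the state, without advancing time (a new reading comes with each control period).
- get_image(name): name is "side" or "top" or "wrist"; returns a dict with "frame" (384x512x3 uint8, red, green, blue), "fov_y" (degrees; the focal length in pixels is half the picture's height over the tangent of half this angle, whatever the lens; pixels are square), "cx", "cy" (the principal point, pixels), "world_to_cam" (4x4, takes a point from world to camera coordinates). Camera axes: x right, y up, looking along -z (the intrinsics and any distortion apply to the point x, -y, -z); pixel columns grow to the right and rows downward; lengths in m; the calibration is good to about 2 mm. A picture is of the moment at which its call begins. There is no depth.
- close_job(): hands the job in, once; it reports no verdict.
The state is a dict: "time_s": time; "q": joint angles; "qvel": joint speeds; "joint_efforts": joint torques, N m; "position": TCP position; "tool_rot": TCP orientation; "ft_force": force on the tool from outside, world axes, zero at the start; "wrist_torque": the same for the moment, N m; "grip_width": finger opening in m.
Only numpy, scipy, OpenCV 4.12 (cv2) and the standard library are available. Lean on these libraries where they do the work, as an engineer would, in place of code of your own. Each camera call takes 0.05 s, during which the arm holds its last target. There are 200 camera calls.

## Working session

There is one attempt and no reset: what is moved stays moved. The work goes in short steps, Python scripts to look and compute and a shell command to move; the robot and the scene stay as the last step left them, time stands still between calls to the robot, and variables do not carry over. Pictures are saved under pics/ and viewed, about 8 in all and at most 12, crops included, and the job is handed in when it is done.

```bash
mkdir -p pics; ls
python3 - <<'E'
from rig import *
import cv2,numpy as np
for n in("top","side"):
    d=get_image(n); cv2.imwrite(f"pics/{n}0.png",d["frame"][:,:,::-1]); print(n,{k:(np.round(v,4).tolist() if k=="world_to_cam" else v) for k,v in d.items() if k!="frame"})
s=observe();print(s)
E
```

```text
pics
top {'fov_y': 44.19552145534108, 'cx': 249.79281740547486, 'cy': 197.19030051604773, 'world_to_cam': [[-0.0037, -0.9998, 0.0181, -0.035], [0.996, -0.002, 0.0897, -0.5033], [-0.0897, 0.0184, 0.9958, -1.1663], [0.0, 0.0, 0.0, 1.0]]}
side {'fov_y': 43.46362323169118, 'cx': 258.76843470133, 'cy': 194.0865172619844, 'world_to_cam': [[-0.9936, -0.1113, 0.0169, 0.5189], [0.093, -0.7261, 0.6813, -0.1252], [-0.0635, 0.6786, 0.7318, -1.4107], [0.0, 0.0, 0.0, 1.0]]}
{'time_s': 0.1, 'q': array([-8.29836776e+01,  2.18366374e+01,  7.43786342e+01,  1.27484409e-03,
        8.38569928e+01, -1.23350995e+01]), 'qvel': array([-0.10037366, -0.09246818, -0.1163251 , -0.0746534 , -0.05907101,
        0.01292092]), 'joint_efforts': array([ 3.74015362e-03, -4.49217045e+01, -2.31654793e+01, -2.34149638e-04,
        3.62091909e-03, -2.41360220e-05]), 'position': array([ 0.18222552, -0.51865688,  0.22248859]), 'tool_rot': array([[ 3.31358962e-01, -9.43504754e-01, -1.32107696e-04],
       [-9.43503965e-01, -3.31358861e-01,  1.25450864e-03],
       [-1.22740992e-03, -2.91048545e-04, -9.99999204e-01]]), 'ft_force': array([0.90000832, 0.02655759, 0.26422407]), 'wrist_torque': array([ 0.01490155, -0.02153616,  0.00480359]), 'grip_width': 0.08517433211022883}
```

View pics/top0.png

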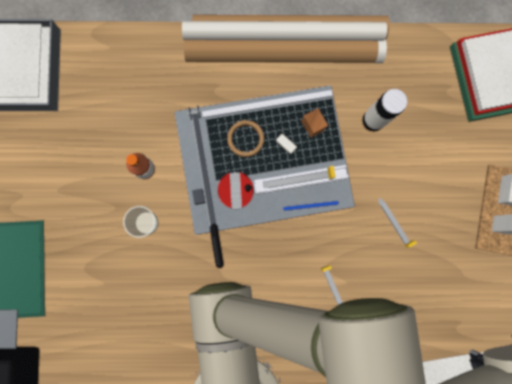

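View pics/side0.png

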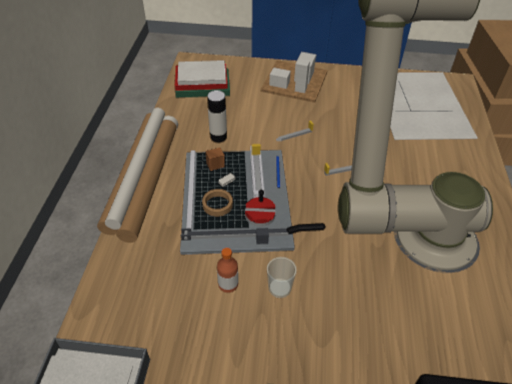

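The job bar is the one in the guide, with its lug at about (332,172). The loose bars with lugs at (410,243) and (327,268) are decoys lying on the table. The disc is at (236,190) and the post at about (249,187), so j is roughly 1.5. Next I'll measure these and check with a close crop.

```bash
cat > h.py <<'E'
from rig import *
import cv2,numpy as np
def ray(d,uv):
    f=d["frame"].shape[0]/2/np.tan(np.radians(d["fov_y"]/2)); W=d["world_to_cam"]; R=W[:3,:3]
    v=R.T@np.array([(uv[0]-d["cx"])/f,-(uv[1]-d["cy"])/f,-1]); return -R.T@W[:3,3],v
def on(d,uv,z):
    o,v=ray(d,uv); return o+v*(z-o[2])/v[2]
def pix(d,p):
    f=d["frame"].shape[0]/2/np.tan(np.radians(d["fov_y"]/2)); c=d["world_to_cam"]@np.append(p,1)
    return np.array([d["cx"]-f*c[0]/c[2],d["cy"]+f*c[1]/c[2]])
def tri(d1,u1,d2,u2):
    (a,v),(b,w)=ray(d1,u1),ray(d2,u2); A=np.c_[v,-w]; s=np.linalg.lstsq(A,b-a,rcond=None)[0]
    p,q=a+v*s[0],b+w*s[1]; return (p+q)/2,np.linalg.norm(p-q)
def blobs(d,lo,hi,amin=8,roi=None):
    h=cv2.cvtColor(d["frame"],cv2.COLOR_RGB2HSV); m=cv2.inRange(h,np.array(lo),np.array(hi))
    if roi: k=np.zeros_like(m); x0,y0,x1,y1=roi; k[y0:y1,x0:x1]=255; m&=k
    n,_,st,c=cv2.connectedComponentsWithStats(m)
    return [(st[i,4],c[i].round(1).tolist(),st[i,:4].tolist()) for i in range(1,n) if st[i,4]>=amin],m
E
python3 - <<'E'
from h import *
T=get_image("top");S=get_image("side")
for n,d,roi in(("top",T,(170,80,360,240)),("side",S,(170,140,330,260))):
    print(n,"yel",blobs(d,(20,120,120),(32,255,255))[0])
    for lo,hi in(((0,170,90),(6,255,255)),((174,170,90),(180,255,255))): print("red",blobs(d,lo,hi,20,roi)[0])
    print("blk",blobs(d,(0,0,0),(180,255,45),6,roi)[0][:12])
a=cv2.resize(T["frame"][80:245,170:420],None,fx=3.2,fy=3.2,interpolation=3)[:,:,::-1]
b=cv2.resize(S["frame"][85:250,180:330],None,fx=3.2,fy=3.2,interpolation=3)[:,:,::-1]
cv2.imwrite("pics/c1.png",a);cv2.imwrite("pics/c2.png",b)
E
```

```text
top yel [(np.int32(65), [330.9, 172.0], [328, 166, 7, 12]), (np.int32(59), [410.8, 243.7], [405, 240, 12, 8]), (np.int32(48), [325.9, 267.8], [321, 265, 11, 7])]
red [(np.int32(259), [224.6, 189.7], [219, 174, 11, 32]), (np.int32(219), [245.7, 189.0], [241, 174, 12, 31])]
red []
blk [(np.int32(12), [328.5, 102.0], [327, 101, 4, 3]), (np.int32(16), [313.5, 104.5], [312, 103, 4, 4]), (np.int32(16), [320.6, 103.4], [319, 102, 5, 4]), (np.int32(13), [305.8, 105.6], [304, 104, 4, 4]), (np.int32(16), [290.2, 108.4], [288, 107, 5, 4]), (np.int32(11), [298.4, 107.1], [297, 106, 4, 3]), (np.int32(14), [282.7, 109.5], [281, 108, 4, 4]), (np.int32(14), [322.9, 110.6], [321, 109, 4, 5]), (np.int32(20), [330.0, 109.8], [328, 108, 5, 5]), (np.int32(14), [267.4, 112.3], [266, 111, 4, 4]), (np.int32(11), [275.4, 111.1], [274, 110, 4, 3]), (np.int32(18), [252.1, 115.1], [250, 113, 5, 5])]
side yel [(np.int32(26), [311.3, 124.4], [309, 120, 5, 11]), (np.int32(91), [255.8, 148.7], [252, 144, 9, 11]), (np.int32(29), [327.3, 167.0], [325, 163, 5, 10])]
red [(np.int32(217), [259.9, 203.4], [246, 198, 29, 10]), (np.int32(251), [259.5, 216.2], [245, 211, 30, 12])]
red []
blk [(np.int32(19), [217.8, 140.4], [213, 140, 11, 2]), (np.int32(473), [203.1, 176.5], [195, 153, 19, 48]), (np.int32(922), [236.9, 185.6], [221, 152, 27, 76]), (np.int32(96), [218.3, 180.2], [215, 169, 12, 21]), (np.int32(10), [222.7, 174.6], [221, 174, 5, 3]), (np.int32(40), [260.8, 195.0], [259, 190, 5, 11]), (np.int32(87), [214.5, 201.7], [208, 197, 12, 11]), (np.int32(42), [223.4, 201.7], [221, 197, 7, 11]), (np.int32(234), [199.8, 217.2], [194, 202, 13, 27]), (np.int32(67), [210.5, 222.1], [208, 216, 6, 13]), (np.int32(121), [220.7, 221.9], [215, 216, 12, 12]), (np.int32(66), [230.6, 221.6], [228, 216, 6, 12])]
```

View pics/c1.png

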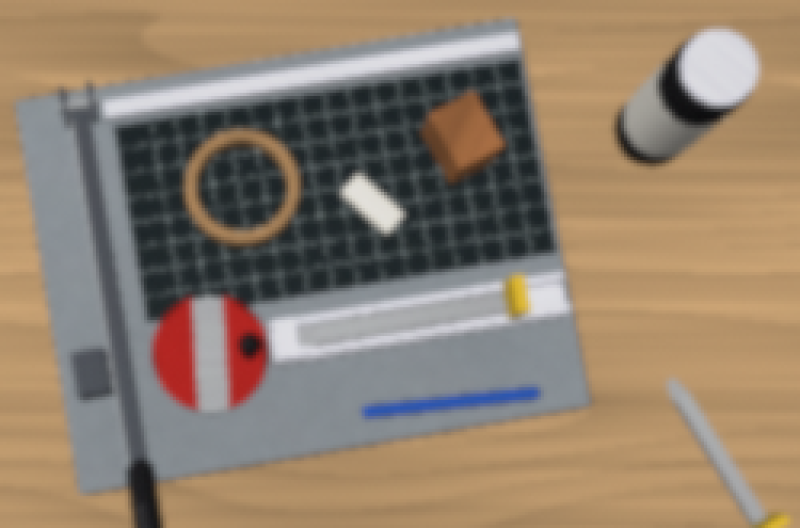

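The crop confirms the choice (crop pixels). The disc is at (211,353) with its slot across the bar line, the post ball at (250,345), the bar in the guide with its lug at (516,295), and the keeper at (91,373). I'll work out the trimmer's pose from the board corners, disc, keeper and lug.

Run:
```python
from h import *
T=get_image("top");S=get_image("side")
c=lambda u,v:(170+u/3.2-.34,80+v/3.2-.34)
# disc: min enclosing circle of red
_,m=blobs(T,(0,170,90),(6,255,255),20,(170,80,360,240)); (cu,r)=cv2.minEnclosingCircle(cv2.findNonZero(m)); 
_,m2=blobs(S,(0,170,90),(6,255,255),20,(240,190,285,235)); (e)=cv2.fitEllipse(cv2.convexHull(cv2.findNonZero(m2)))
print("disc px",cu,r,e[0])
D=on(T,cu,.054);D2=on(S,e[0],.055);print("disc",D,D2)
L=on(T,(330.9,172.0),.088); Kp=on(T,c(91,373),.06); P=on(T,c(250,345),.096); Ps=on(S,(260.8,193),.09)
print("lug",L,on(S,(255.8,148.7),.075),"post",P,Ps,"keeper",Kp)
loc=[(230,120),(230,-290),(-90,-290),(-90,120),(0,0),(0,0),(0,92.5)]
W=[on(T,c(*p),.022) for p in((18,100),(518,20),(590,403),(80,492))]+[D,D2,Kp]
A=np.array(loc,float)/1e3;B=np.array(W)[:,:2]
a=A-A.mean(0);b=B-B.mean(0);th=np.arctan2((a[:,0]*b[:,1]-a[:,1]*b[:,0]).sum(),(a*b).sum())
R=np.array([[np.cos(th),-np.sin(th)],[np.sin(th),np.cos(th)]]);t=B.mean(0)-R@A.mean(0)
print("yaw deg",np.degrees(th),"t",t);print("res mm",((A@R.T+t-B)*1e3).round(1).tolist())
for n,p in(("disc",D),("disc2",D2),("lug",L),("lugS",on(S,(255.8,148.7),.075)),("post",P),("postS",Ps),("keeper",Kp)):print(n,(R.T@(p[:2]-t)*1e3).round(1))
```

```text
disc px (235.27932739257812, 189.30735778808594) 17.617284774780273 (259.86151123046875, 209.701416015625)
disc [ 5.19891761e-01 -3.80400404e-04  5.40000000e-02] [0.51910821 0.00801186 0.055     ]
lug [ 0.55755705 -0.2298295   0.088     ] [ 0.55907568 -0.23145807  0.075     ] post [ 0.51971185 -0.03045476  0.096     ] [ 0.52075066 -0.02568672  0.09      ] keeper [0.50249558 0.08994538 0.06      ]
yaw deg 9.438760209109518 t [5.19265967e-01 3.09444125e-04]
res mm [[1.7, 3.6], [2.6, 0.4], [-3.4, -1.1], [-2.1, 2.5], [-0.6, 0.7], [0.2, -7.7], [1.6, 1.6]]
disc [ 0.5 -0.8]
disc2 [1.1 7.6]
lug [   0.  -233.3]
lugS [   1.3 -235.2]
post [ -4.6 -30.4]
postS [ -2.8 -25.9]
keeper [-1.8 91.2]
```

```bash
python3 -m crank '[0,0,0.1,0.026,0.0376,0,45, 0,0,0.1,0.026,0.0376,0,45, 0,0,0.1,0.026,0.0376,0,45, 0,0,0.1,0.026,0.0376,0,45, 0,0,0.1,0.026,0.0376,0,45, 0,0,0.1,0.026,0.0376,0,45, 0,0,0.1,0.026,0.0376,0,45, 0,0,0.1,0.026,0.0376,0,45, 0,0,0.1,0.026,0.0376,0,45, 0,0,0.1,0.026,0.0376,0,45, 0,0,0.1,0.026,0.0376,0,45, 0,0,0.1,0.026,0.0376,0,45, 0,0,0.1,0.026,0.0376,0,45, 0,0,0,0,0,0,45, 0,0,0,0,0,0,45]' 20
python3 - <<'E'
from h import *
s=observe();R=s["tool_rot"];print(s["position"],np.degrees(np.arctan2(R[1,0],R[0,0])),R[:,2],s["grip_width"],s["q"],s["time_s"])
w=get_image("wrist");cv2.imwrite("pics/w1.png",w["frame"][:,:,::-1]);print(pix(w,s["position"]),pix(w,[.5205,-.0295,.091]),pix(w,[.5193,.0003,.056]))
E
```

```text
time_s: 1.8
position: [0.5203, -0.0294, 0.2227]
tool_rot: [[0.998, 0.068, -0.001], [0.068, -0.998, -0.0], [-0.001, 0.0, -1.0]]
ft_force: [-0.6, -0.8, 0.2]
grip_width: 0.0381
[ 0.52032229 -0.02943496  0.22274067] 3.918315617005316 [-6.18183020e-04 -9.27139179e-05 -9.99999805e-01] 0.03808755110764564 [-1.62599405e+01  1.89363032e+01  7.88526096e+01 -1.51555402e-02
  8.22436027e+01 -2.01762073e+01] 1.8
[260.98601869 245.09310063] [261.46817718 182.01047931] [262.39425874 142.0493825 ]
```

View pics/w1.png

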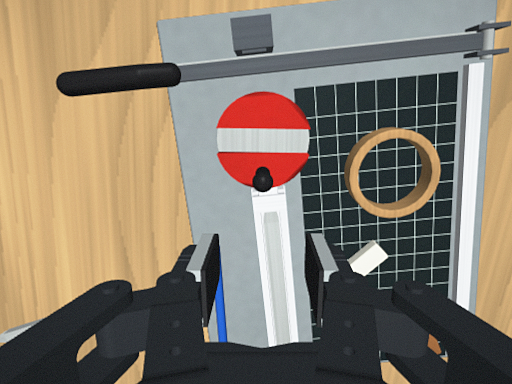

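The view agrees with the estimate: ball at (262,181), predicted (261,182). The slot tilt gives j ≈ 1.48. Descending, with the arc increments worked out alongside.

```bash
python3 -m crank '[0,0,0,0,0,-0.036,45, 0,0,0,0,0,-0.036,45, 0,0,0,0,0,-0.036,45, 0,0,0,0,0,-0.036,28, 0,0,0,0,0,0,28, 0,0,0,0,0,0,28]'
python3 - <<'E'
import numpy as np
a=np.radians(271.9-7.375*np.arange(13));p=.03*np.c_[np.cos(a),np.sin(a)];print(np.diff(p,axis=0).round(4).tolist())
E
```

```text
time_s: 2.45
position: [0.5203, -0.0311, 0.08]
tool_rot: [[0.998, 0.065, 0.0], [0.065, -0.998, -0.0], [0.0, 0.0, -1.0]]
ft_force: [0.0, -0.6, 1.0]
grip_width: 0.0241
[[-0.0039, 0.0001], [-0.0038, 0.0006], [-0.0037, 0.0011], [-0.0035, 0.0016], [-0.0033, 0.002], [-0.003, 0.0024], [-0.0027, 0.0028], [-0.0023, 0.0031], [-0.0019, 0.0034], [-0.0014, 0.0036], [-0.001, 0.0037], [-0.0005, 0.0038]]
```

```bash
python3 -m crank '[0,0,-0.1287,-0.0039,0.0005,0,28, 0,0,-0.1287,-0.0038,0.0007,0,28, 0,0,-0.1287,-0.0037,0.0011,0,28, 0,0,-0.1287,-0.0035,0.0016,0,28, 0,0,-0.1287,-0.0033,0.002,0,28, 0,0,-0.1287,-0.003,0.0024,0,28, 0,0,-0.1287,-0.0027,0.0028,0,28, 0,0,-0.1287,-0.0023,0.0031,0,28, 0,0,-0.1287,-0.0019,0.0034,0,28, 0,0,-0.1287,-0.0014,0.0036,0,28, 0,0,-0.1287,-0.001,0.0037,0,28, 0,0,-0.1287,-0.0005,0.0038,0,28, 0,0,0,0,0,0,28, 0,0,0,0,0,0,28]'
cat > j.py <<'E'
from h import *
T=get_image("top");w=get_image("wrist");s=observe();R=s["tool_rot"]
print(s["position"],np.degrees(np.arctan2(R[1,0],R[0,0])),s["time_s"])
a=cv2.resize(T["frame"][140:230,170:380],None,fx=3.6,fy=3.6,interpolation=3)
b=cv2.resize(w["frame"],None,fx=.65,fy=.65); c=np.zeros((a.shape[0]+b.shape[0],a.shape[1],3),np.uint8);c[:a.shape[0]]=a;c[a.shape[0]:,:b.shape[1]]=b
import sys;cv2.imwrite(sys.argv[1],c[:,:,::-1])
E
python3 j.py pics/a1.png
```

```text
time_s: 3.85
position: [0.4902, -0.0021, 0.0808]
tool_rot: [[0.096, -0.995, 0.004], [-0.995, -0.096, -0.001], [0.001, -0.003, -1.0]]
ft_force: [0.2, -1.4, 1.4]
grip_width: 0.0238
[ 0.49014252 -0.00192329  0.08017943] -84.54423918048366 3.95
```

View pics/a1.png

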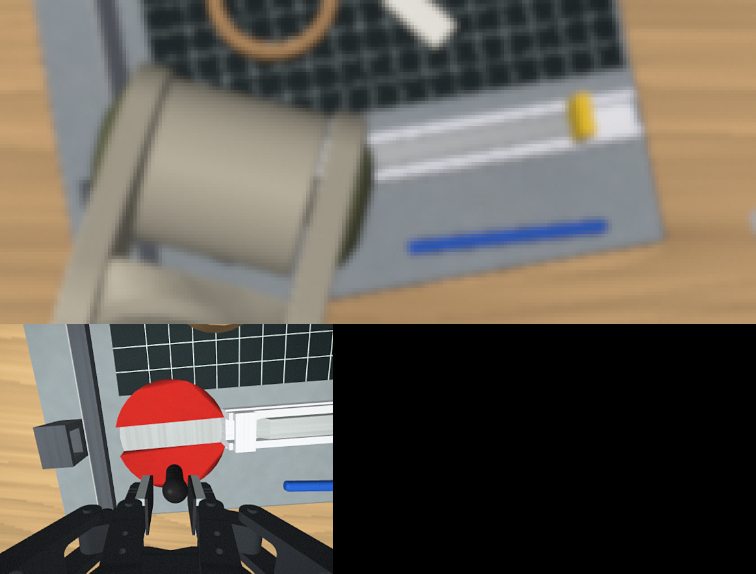

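The slot now looks nearly in line with the bar (composite pixels: slot (120–225, 435), bar at (290,425), post between the jaws at (175,485)). I'll put a number on it from the wrist view.

```bash
cat > slot.py <<'E'
from h import *
w=get_image("wrist");h=cv2.cvtColor(w["frame"],cv2.COLOR_RGB2HSV)
m=cv2.inRange(h,np.array((0,150,80)),np.array((8,255,255)))|cv2.inRange(h,np.array((172,150,80)),np.array((180,255,255)))
m=cv2.morphologyEx(m,cv2.MORPH_OPEN,np.ones((3,3)))
n,lab,st,c=cv2.connectedComponentsWithStats(m);k=np.argsort(-st[1:,4])[:2]+1
print(st[k])
# facing edges of the two halves, in trimmer axes
th=np.radians(9.44);ex=np.array([np.cos(th),np.sin(th)]);ey=np.array([-ex[1],ex[0]])
P={}
for i in k:
    q=np.argwhere(lab==i)[:,::-1]; X=np.array([on(w,p,.056)[:2] for p in q])-[.5193,.0003]; P[i]=np.c_[X@ex,X@ey]*1e3
i=max(k,key=lambda i:P[i][:,0].mean())
for nm,i,s in(("far",i,-1),("near",[j for j in k if j!=i][0],1)):
    X=P[i];b=[]
    for y in np.arange(-32,33,4):
        z=X[abs(X[:,1]-y)<2,0]
        if len(z)>4:b.append((y,s*np.max(s*z)))
    b=np.array(b);f=cv2.fitLine(b.astype(np.float32),cv2.DIST_HUBER,0,.01,.01).ravel()
    # line dir (y,x): slot dir angle j=atan2(-x,y)
    if f[0]<0:f[:2]*=-1
    print(nm,"j",np.arctan2(-f[1],f[0]),"x at y0",f[3]-f[1]/f[0]*f[2])
E
python3 slot.py
```

```text
[[ 179   85  165   73 8242]
 [ 186  183  160   68 6327]]
far j 0.023202002 x at y0 12.641345
near j 0.022792134 x at y0 -7.935807
```

```bash
python3 -m crank '[0,0,0,0,0,0,45, 0,0,0,0,0,0,45, 0,0,0,0,0,0.04,45, 0,0,0,0,0,0.045,0, 0,0,0,0,0,0.025,0, 0,0,0,0,0,0,0]'
python3 slot.py
python3 - <<'E'
from h import *
T=get_image("top");t=np.array([.5193,.0003]);th=np.radians(9.44);R=np.array([[np.cos(th),-np.sin(th)],[np.sin(th),np.cos(th)]])
for n,u,z in(("can",(394,101),.18),("canbase",(372+2,122),.01)):
    p=on(T,u,z);print(n,p,R.T@(p[:2]-t))
for q in(blobs(T,(20,120,120),(32,255,255))[0]):p=on(T,q[1],.088);print("yel",q,p,R.T@(p[:2]-t))
print("goal",t+R@[0,-.265],observe()["position"],observe()["time_s"])
E
```

```text
time_s: 4.6
position: [0.4906, -0.0015, 0.1922]
tool_rot: [[0.094, -0.996, 0.006], [-0.996, -0.094, -0.001], [0.002, -0.006, -1.0]]
ft_force: [0.8, 0.8, -0.5]
grip_width: 0.0
[[ 211   93  101   45 3080]
 [ 215  156   99   42 2526]]
far j 0.01725809 x at y0 12.859159
near j 0.020734709 x at y0 -9.664441
can [ 0.70425079 -0.35667593  0.18      ] [ 0.12389688 -0.38247637]
canbase [ 0.6994027  -0.35940428  0.01      ] [ 0.11866695 -0.38437261]
yel (np.int32(65), [330.9, 172.0], [328, 166, 7, 12]) [ 0.55755705 -0.2298295   0.088     ] [-5.64799961e-06 -2.33287779e-01]
yel (np.int32(63), [410.8, 243.7], [405, 240, 12, 8]) [ 0.38589064 -0.41658009  0.088     ] [-0.19997718 -0.38935356]
yel (np.int32(48), [325.9, 267.8], [321, 265, 11, 7]) [ 0.33024861 -0.21368984  0.088     ] [-0.22158871 -0.18008476]
goal [ 0.56276389 -0.26111134] [ 0.48900226 -0.00122324  0.18869062] 4.7
```

```bash
python3 -m crank '[0,0,0.126,0.0057,-0.02,0,0, 0,0,0.126,0.0057,-0.02,0,0, 0,0,0.126,0.0057,-0.02,0,0, 0,0,0.126,0.0057,-0.02,0,0, 0,0,0.126,0.0057,-0.02,0,0, 0,0,0.126,0.0057,-0.02,0,0, 0,0,0.126,0.0057,-0.02,0,0, 0,0,0.126,0.0057,-0.02,0,0, 0,0,0.126,0.0057,-0.02,0,0, 0,0,0.126,0.0057,-0.02,0,0, 0,0,0.126,0.0057,-0.02,0,0, 0,0,0.126,0.0057,-0.02,0,0, 0,0,0.126,0.0057,-0.02,0,0, 0,0,0,0,0,0,0, 0,0,0,0,0,0,0]'
python3 - <<'E'
from h import *
w=get_image("wrist");s=observe();cv2.imwrite("pics/w2.png",w["frame"][:,:,::-1]);print(s["position"],s["tool_rot"])
for q in blobs(w,(20,120,100),(34,255,255),40)[0]:
    p=on(w,(q[1][0],q[1][1]),.085)[:2]-[.5193,.0003];th=.1648;print(q,p@[np.cos(th),np.sin(th)],p@[-np.sin(th),np.cos(th)])
E
```

```text
time_s: 6.2
position: [0.5629, -0.261, 0.1873]
tool_rot: [[0.988, 0.157, -0.003], [0.157, -0.988, 0.002], [-0.002, -0.003, -1.0]]
ft_force: [-0.8, 0.6, 0.6]
grip_width: 0.0003
[ 0.56296303 -0.26059355  0.18780316] [[ 0.98742586  0.15807114 -0.001918  ]
 [ 0.15807434 -0.98742583  0.00165074]
 [-0.00163295 -0.00193317 -0.9999968 ]]
(np.int32(506), [9.6, 92.2], [0, 78, 24, 27]) -0.17894441728898586 -0.1909596073028586
(np.int32(697), [263.1, 150.6], [244, 141, 39, 20]) 0.0016402399578678145 -0.2338191596228627
(np.int32(633), [68.4, 310.8], [53, 294, 32, 35]) -0.164176654212977 -0.3688653111790958
```

View pics/w2.png

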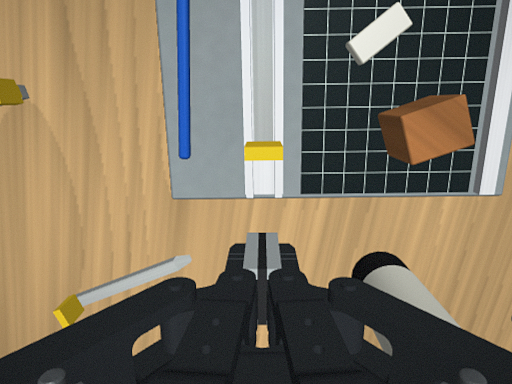

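Lug at (263,150), fingers centred behind it at about x=262. Descending, then starting the push.

```bash
python3 -m crank '[0,0,0,0,0,-0.04,0, 0,0,0,0,0,-0.04,0, 0,0,0,0,0,-0.026,0, 0,0,0,0,0,0,0, 0,0,0,-0.001,0.0059,0,0, 0,0,0,-0.001,0.0059,0,0, 0,0,0,-0.001,0.0059,0,0, 0,0,0,-0.001,0.0059,0,0, 0,0,0,-0.001,0.0059,0,0, 0,0,0,-0.001,0.0059,0,0, 0,0,0,-0.001,0.0059,0,0, 0,0,0,-0.001,0.0059,0,0, 0,0,0,-0.001,0.0059,0,0, 0,0,0,-0.001,0.0059,0,0, 0,0,0,0,0,0,0]'
cat > lug.py <<'E'
from h import *
w=get_image("wrist");s=observe();th=.1648;A=np.array([[np.cos(th),np.sin(th)],[-np.sin(th),np.cos(th)]])
print("tcp",A@(s["position"][:2]-[.5193,.0003]),s["position"][2],"F",A@s["ft_force"][:2],s["ft_force"][2],s["time_s"])
for q in blobs(w,(20,120,100),(34,255,255),40)[0]: print(q,A@(on(w,q[1],.088)[:2]-[.5193,.0003]))
E
python3 lug.py
```

```text
time_s: 7.75
position: [0.5531, -0.2014, 0.0828]
tool_rot: [[0.987, 0.161, -0.001], [0.161, -0.987, 0.001], [-0.001, -0.001, -1.0]]
ft_force: [-0.8, 0.2, -0.2]
grip_width: -0.0003
tcp [ 0.00034175 -0.20505449] 0.0829114152234565 F [0.01918158 0.49555329] 0.22422813989919077 7.8
```

```bash
python3 j.py pics/a2.png
```

```text
[ 0.553404   -0.20247402  0.08295368] 9.199495462309251 7.9
```

View pics/a2.png

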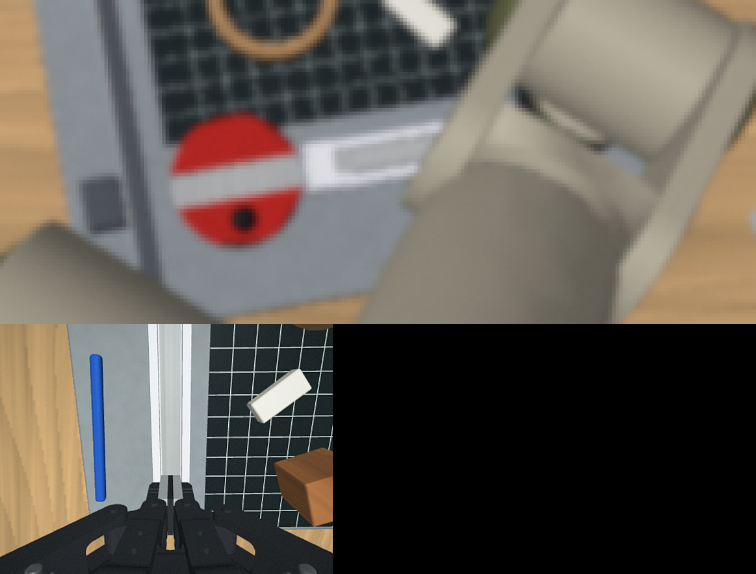

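Run:
```python
from h import *
w=get_image("wrist");S=get_image("side");T=get_image("top");s=observe()
t=np.array([.5193,.0003]);th=.1648;R=np.array([[np.cos(th),-np.sin(th)],[np.sin(th),np.cos(th)]])
for y in(-.234,-.189):
    P=np.append(t+R@[0,y],.09);print(y,[pix(d,P).round(1).tolist() for d in(w,S,T)])
print("tcp",pix(w,s["position"]),"cam",-w["world_to_cam"][:3,:3].T@w["world_to_cam"][:3,3],s["position"])
for d in(S,T):print(blobs(d,(18,100,80),(34,255,255),5)[0])
a=cv2.resize(S["frame"][120:240,200:320],None,fx=4,fy=4,interpolation=3);b=cv2.resize(w["frame"][190:,160:360],None,fx=1.6,fy=1.6)
c=np.zeros((480,800,3),np.uint8);c[:,:480]=a;c[:b.shape[0],480:]=b;cv2.imwrite("pics/a3.png",c[:,:,::-1])
```

```text
-0.234 [[260.3, 305.7], [256.3, 145.4], [331.3, 171.8]]
-0.189 [[259.8, 216.9], [257.0, 154.9], [312.9, 174.9]]
tcp [260.7979682  245.33407724] cam [ 0.54300487 -0.13680391  0.23386024] [ 0.55338999 -0.20264729  0.08298395]
[(np.int32(6), [230.0, 87.5], [230, 85, 1, 6]), (np.int32(5), [201.0, 97.0], [199, 97, 5, 1]), (np.int32(56), [310.6, 124.8], [308, 120, 7, 11]), (np.int32(5), [251.6, 144.8], [251, 144, 2, 3]), (np.int32(25), [254.5, 152.4], [252, 148, 8, 7]), (np.int32(60), [326.4, 167.4], [324, 162, 7, 12]), (np.int32(7), [451.0, 171.0], [448, 171, 7, 1]), (np.int32(5), [460.0, 172.0], [458, 172, 5, 1]), (np.int32(5), [478.0, 181.0], [476, 179, 5, 5])]
[(np.int32(6), [316.0, 127.5], [314, 125, 5, 6]), (np.int32(7), [162.0, 215.4], [159, 213, 7, 6]), (np.int32(84), [411.0, 243.7], [404, 239, 14, 10]), (np.int32(38), [328.7, 267.1], [325, 264, 8, 7]), (np.int32(31), [327.3, 337.5], [320, 325, 14, 25]), (np.int32(10), [120.4, 343.5], [117, 339, 8, 10]), (np.int32(17), [311.4, 358.1], [304, 351, 16, 15]), (np.int32(7), [112.9, 355.0], [111, 352, 5, 7]), (np.int32(7), [299.0, 368.0], [296, 366, 7, 4])]
```

View pics/a3.png

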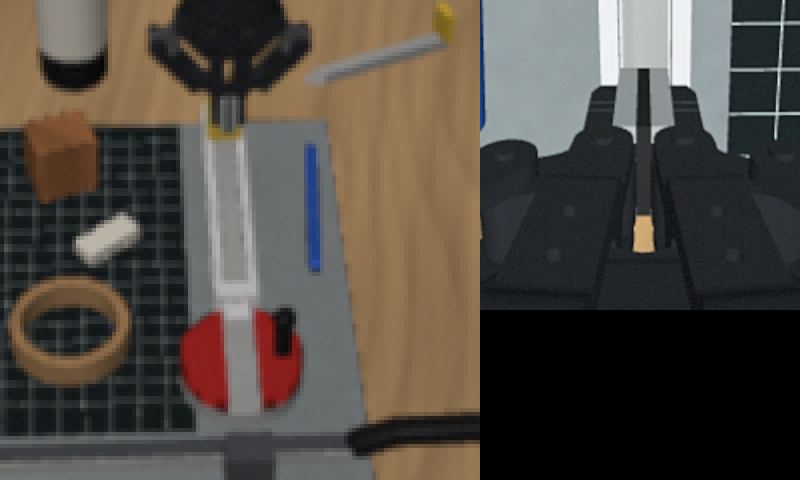

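The push missed. In the side crop the lug's yellow at (225,130) is still at its old place, with the fingers on its disc side. I'll lift, re-measure the lug and look at the timing.

```bash
python3 -m crank '[0,0,0,0,0,0.04,0, 0,0,0,0,0,0.04,0, 0,0,0,0,0,0.03,0, 0,0,0,0,0,0,0, 0,0,0,0,0,0,0]'
python3 lug.py
python3 - <<'E'
from h import *
S=get_image("side");T=get_image("top");w=get_image("wrist");s=observe()
print(blobs(S,(20,120,120),(32,255,255),20)[0],blobs(T,(20,120,120),(32,255,255),20,(250,140,360,200))[0]);print(s["tool_rot"][:,2],s["position"])
cv2.imwrite("pics/w3.png",w["frame"][:,:,::-1])
E
```

```text
time_s: 8.55
position: [0.5533, -0.2025, 0.193]
tool_rot: [[0.987, 0.16, 0.0], [0.16, -0.987, -0.0], [0.0, 0.0, -1.0]]
ft_force: [-0.7, -0.9, -0.5]
grip_width: 0.0
tcp [-5.14938664e-05 -2.05348269e-01] 0.19203551738600938 F [-0.91792235  0.44857293] 0.5532742932676903 8.6
(np.int32(733), [18.4, 156.3], [0, 143, 38, 29]) [-0.182716   -0.17875184]
(np.int32(854), [263.1, 219.7], [246, 207, 35, 26]) [ 0.00178765 -0.23022801]
[(np.int32(34), [310.8, 124.6], [308, 120, 6, 11]), (np.int32(91), [255.8, 148.7], [252, 144, 9, 11]), (np.int32(31), [327.2, 167.1], [325, 163, 5, 11])] []
[-0.00224409  0.00138369 -0.99999652] [ 0.55294869 -0.20222368  0.19166611]
```

View pics/w3.png

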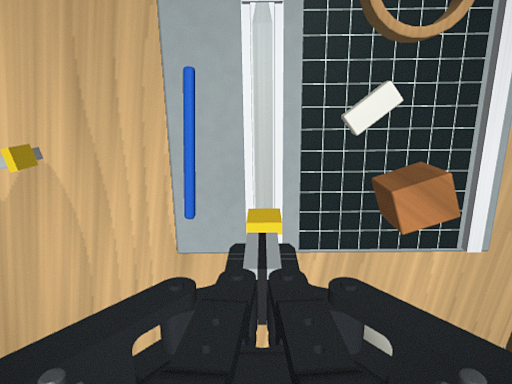

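The lug is untouched (side centroid unchanged at (255.8,148.7)), so the fingers passed over it. The tips must stand higher than I assumed. I'll go back behind the lug and check the tip height from the pictures.

```bash
python3 -m crank '[0,0,0,0.002,-0.012,0,0, 0,0,0,0.002,-0.0118,0,0, 0,0,0,0.002,-0.0118,0,0, 0,0,0,0.002,-0.0118,0,0, 0,0,0,0.002,-0.0118,0,0, 0,0,0,0,0,-0.04,0, 0,0,0,0,0,-0.04,0, 0,0,0,0,0,-0.03,0, 0,0,0,0,0,0,0, 0,0,0,0,0,0,0, 0,0,0,0,0,0,0]'
python3 lug.py
python3 - <<'E'
from h import *
w=get_image("wrist");S=get_image("side");s=observe();p=s["position"];R=s["tool_rot"]
for k in(-.01,0,.014):
    q=p+R@[0,-.011,k]; q2=p+R@[0,0,k];print(k,"wrist",pix(w,q).round(1),pix(w,q+R@[.0145,0,0]).round(1),"side",pix(S,q2).round(1))
t=np.array([.5193,.0003]);th=.1648;r=np.array([[np.cos(th),-np.sin(th)],[np.sin(th),np.cos(th)]])
a=cv2.resize(S["frame"][110:180,215:295],None,fx=6,fy=6,interpolation=3);b=cv2.resize(w["frame"][120:320,180:340],None,fx=2,fy=2)
c=np.zeros((420,800,3),np.uint8);c[:,:480]=a;c[:400,480:]=b;cv2.imwrite("pics/a4.png",c[:,:,::-1])
E
```

```text
time_s: 9.85
position: [0.5643, -0.2625, 0.0852]
tool_rot: [[0.987, 0.16, 0.003], [0.16, -0.987, -0.002], [0.003, 0.003, -1.0]]
ft_force: [-0.3, -1.0, 1.1]
grip_width: -0.0002
tcp [ 0.00126039 -0.26643585] 0.08513882552709454 F [-0.71552015 -0.06275217] 0.15166334305557566 9.9
(np.int32(2249), [261.1, 177.3], [229, 159, 65, 37]) [ 0.00155106 -0.23281621]
-0.01 wrist [260.3 230. ] [293. 230.] side [255.5 137.7]
0 wrist [260.3 222.2] [291.1 222.2] side [255.4 140.1]
0.014 wrist [260.4 212.8] [288.8 212.8] side [255.4 143.4]
```

View pics/a4.png

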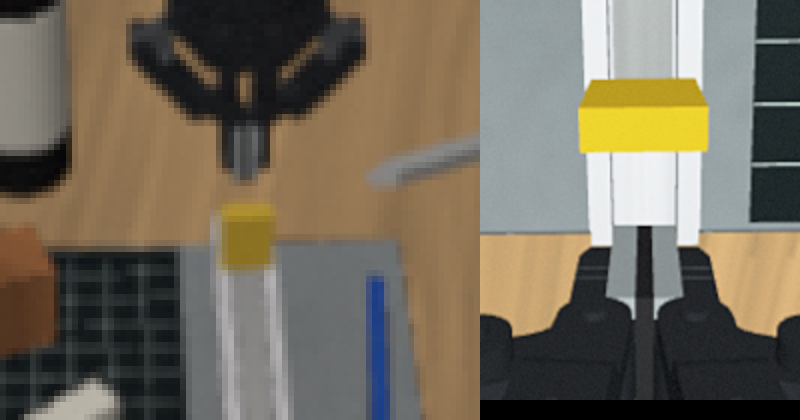

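Tips show at side row ~140, about the TCP's own height, so they are higher than the stated 14 mm ahead. I'll lower by 15 mm, then push a little and check for contact.

```bash
python3 -m crank '[0,0,0,0,0,-0.005,0, 0,0,0,0,0,-0.005,0, 0,0,0,0,0,-0.005,0, 0,0,0,0,0,0,0, 0,0,0,0,0,0,0]' && python3 -m crank '[0,0,0,-0.0008,0.0049,0,0, 0,0,0,-0.0008,0.0049,0,0, 0,0,0,-0.0008,0.0049,0,0, 0,0,0,-0.0008,0.0049,0,0, 0,0,0,-0.0008,0.0049,0,0, 0,0,0,-0.0008,0.0049,0,0]'
python3 lug.py
```

```text
time_s: 10.5
position: [0.5633, -0.2616, 0.0678]
tool_rot: [[0.987, 0.16, -0.0], [0.16, -0.987, 0.0], [-0.0, -0.0, -1.0]]
ft_force: [0.1, -0.5, -0.4]
grip_width: 0.0
time_s: 11.1
position: [0.5586, -0.2319, 0.0682]
tool_rot: [[0.987, 0.16, 0.0], [0.16, -0.987, -0.0], [0.0, 0.0, -1.0]]
ft_force: [-0.4, -1.6, 0.4]
grip_width: -0.0002
tcp [ 0.00068504 -0.23473964] 0.068164045294078 F [-0.36038627  1.15656657] 0.4373570284144921 11.15
(np.int32(3209), [263.1, 219.4], [228, 195, 71, 49]) [ 0.00169046 -0.21551728]
```

The lug is moving now. I'll continue the push.

```bash
python3 -m crank '[0,0,0,-0.0013,0.0079,0,0, 0,0,0,-0.0013,0.0079,0,0, 0,0,0,-0.0013,0.0079,0,0, 0,0,0,-0.0013,0.0079,0,0, 0,0,0,-0.0013,0.0079,0,0, 0,0,0,-0.0013,0.0079,0,0, 0,0,0,-0.0013,0.0079,0,0, 0,0,0,-0.0013,0.0079,0,0, 0,0,0,-0.0013,0.0079,0,0, 0,0,0,-0.0013,0.0079,0,0]'
python3 lug.py; python3 slot.py
```

```text
time_s: 12.15
position: [0.5454, -0.1526, 0.068]
tool_rot: [[0.987, 0.16, -0.0], [0.16, -0.987, -0.0], [-0.0, 0.0, -1.0]]
ft_force: [0.2, -2.1, 1.7]
grip_width: 0.0002
tcp [ 0.00057604 -0.15380933] 0.0679555607235571 F [1.44578654 1.74158364] 0.0726806206401491 12.2
(np.int32(3234), [263.1, 219.6], [228, 195, 71, 49]) [ 0.00175373 -0.1351536 ]
[[229   0   7   4  22]
 [287   0   4   2   8]]Traceback (most recent call last):
  File "slot.py", line 18, in <module>
    b=np.array(b);f=cv2.fitLine(b.astype(np.float32),cv2.DIST_HUBER,0,.01,.01).ravel()
                    ~~~~~~~~~~~^^^^^^^^^^^^^^^^^^^^^^^^^^^^^^^^^^^^^^^^^^^^^^^
cv2.error: OpenCV(4.12.0) /io/opencv/modules/imgproc/src/linefit.cpp:618: error: (-215:Assertion failed) npoints2 >= 0 || npoints3 >= 0 in function 'fitLine'
```

```bash
python3 -m crank '[0,0,0,-0.0013,0.0079,0,0, 0,0,0,-0.0013,0.0079,0,0, 0,0,0,-0.0013,0.0079,0,0, 0,0,0,-0.0013,0.0079,0,0, 0,0,0,-0.0013,0.0079,0,0, 0,0,0,-0.0013,0.0079,0,0]'
python3 lug.py;  python3 -m crank '[0,0,0,-0.0005,0.003,0,0, 0,0,0,-0.0005,0.003,0,0, 0,0,0,0,0,0,0]'; python3 lug.py
```

```text
time_s: 12.85
position: [0.5376, -0.1051, 0.0681]
tool_rot: [[0.987, 0.16, 0.0], [0.16, -0.987, -0.0], [0.0, 0.0, -1.0]]
ft_force: [0.8, -1.4, 0.7]
grip_width: 0.0
tcp [ 0.00061673 -0.10573158] 0.06798785431135071 F [-0.13341199  0.4882908 ] 0.06329738845806421 12.9
(np.int32(3234), [263.1, 219.6], [228, 195, 71, 49]) [ 0.0018338  -0.08705134]
time_s: 13.2
position: [0.5366, -0.0994, 0.0679]
tool_rot: [[0.987, 0.16, -0.0], [0.16, -0.987, 0.0], [-0.0, -0.001, -1.0]]
ft_force: [0.5, 0.7, -0.4]
grip_width: 0.0001
tcp [ 0.00069924 -0.10134783] 0.06788455992227985 F [-0.41240268 -0.21413721] 0.11521584161813386 13.25
(np.int32(3211), [263.6, 219.5], [228, 195, 72, 49]) [ 0.00193964 -0.08120851]
```

```bash
python3 -m crank '[0,0,0,-0.0003,0.002,0,0, 0,0,0,-0.0003,0.002,0,0, 0,0,0,0,0,0,0]'; python3 lug.py;  python3 -m crank '[0,0,0,-0.0003,0.002,0,0, 0,0,0,-0.0003,0.002,0,0, 0,0,0,0,0,0,0]'; python3 lug.py
```

```text
time_s: 13.55
position: [0.5361, -0.0955, 0.0679]
tool_rot: [[0.987, 0.16, -0.0], [0.16, -0.987, 0.0], [-0.0, -0.0, -1.0]]
ft_force: [0.7, 0.1, -0.8]
grip_width: 0.0002
tcp [ 0.00083704 -0.09737031] 0.06797802355868046 F [-0.75130049 -0.2588114 ] 0.15518239945939774 13.6
(np.int32(3226), [263.3, 219.6], [228, 195, 71, 49]) [ 0.00190448 -0.07734685]
time_s: 13.9
position: [0.5357, -0.0919, 0.0681]
tool_rot: [[0.987, 0.16, 0.0], [0.16, -0.987, -0.001], [0.0, 0.001, -1.0]]
ft_force: [-0.0, -1.8, -0.5]
grip_width: -0.0002
tcp [ 0.00099773 -0.09365484] 0.06808236961224244 F [ 0.36687372 -2.57071213] 0.09868587372956139 13.95
(np.int32(3232), [263.2, 219.6], [228, 195, 71, 49]) [ 0.0020855  -0.07373062]
```

```bash
python3 -m crank '[0,0,0,-0.0003,0.002,0,0, 0,0,0,0,0,0,0, 0,0,0,0,0,0,0]'; python3 lug.py;  python3 -m crank '[0,0,0,-0.0003,0.002,0,0, 0,0,0,0,0,0,0, 0,0,0,0,0,0,0]'; python3 lug.py
```

```text
time_s: 14.25
position: [0.5361, -0.0917, 0.0686]
tool_rot: [[0.987, 0.16, 0.002], [0.16, -0.987, -0.004], [0.002, 0.004, -1.0]]
ft_force: [0.3, -10.4, 0.3]
grip_width: -0.0002
tcp [ 0.00147391 -0.09345753] 0.0686051664769018 F [-1.10691618 -9.57426329] 1.2059580057743056 14.3
(np.int32(3208), [263.2, 219.8], [228, 195, 71, 49]) [ 0.00250254 -0.07369103]
time_s: 14.6
position: [0.5365, -0.0914, 0.0691]
tool_rot: [[0.987, 0.16, 0.004], [0.16, -0.987, -0.007], [0.003, 0.007, -1.0]]
ft_force: [-0.3, -17.3, 2.5]
grip_width: -0.0003
tcp [ 0.0019101  -0.09325856] 0.06910025993676082 F [ -2.16305533 -18.60170805] 1.2304861396410038 14.65
(np.int32(3198), [263.0, 220.0], [228, 195, 71, 50]) [ 0.00284498 -0.07366721]
```

It has stopped solid: 18 N at TCP y −93 mm, where −94 was expected. Backing off straight, then up and away.

```bash
python3 -m crank '[0,0,0,0.0007,-0.004,0,0, 0,0,0,0.0015,-0.009,0,0, 0,0,0,0.003,-0.02,0,0, 0,0,0,0,0,0,0, 0,0,0,0,0,0.04,0, 0,0,0,0,0,0.04,0, 0,0,0,0,0,0.04,0, 0,0,0,0,-0.04,0.03,0, 0,0,0,0,-0.045,0,0, 0,0,0,0,-0.045,0,0, 0,0,0,-0.02,-0.045,0,0, 0,0,0,-0.02,-0.045,0,0, 0,0,0,-0.02,-0.045,0,0, 0,0,0,-0.02,-0.04,0,0, 0,0,0,0,0,0,0, 0,0,0,0,0,0,0]'
python3 - <<'E'
from h import *
T=get_image("top");S=get_image("side");s=observe();print(s["position"],s["ft_force"],s["time_s"])
th=.1648;A=np.array([[np.cos(th),np.sin(th)],[-np.sin(th),np.cos(th)]])
for d,z,roi in((T,.088,(225,150,345,205)),(S,.075,(235,140,285,215))):
    for q in blobs(d,(20,120,100),(34,255,255),8,roi)[0]:print(q,A@(on(d,q[1],z)[:2]-[.5193,.0003]))
a=cv2.resize(T["frame"][80:245,170:370],None,fx=2.2,fy=2.2,interpolation=3);b=cv2.resize(S["frame"][130:260,180:330],None,fx=2.2,fy=2.2,interpolation=3)
c=np.zeros((370,780,3),np.uint8);c[:a.shape[0],:a.shape[1]]=a;c[:b.shape[0],445:445+b.shape[1]]=b;cv2.imwrite("pics/end.png",c[:,:,::-1])
E
```

```text
time_s: 16.25
position: [0.4599, -0.4257, 0.2175]
tool_rot: [[0.987, 0.159, -0.0], [0.159, -0.987, 0.002], [-0.0, -0.002, -1.0]]
ft_force: [-0.7, 0.7, 0.5]
grip_width: 0.0001
[ 0.46081542 -0.424474    0.21796206] [-0.04628318  0.22019273 -0.6043907 ] 16.35
(np.int32(43), [266.7, 182.1], [265, 177, 5, 11]) [ 0.00144956 -0.07731571]
(np.int32(89), [258.2, 184.3], [254, 179, 9, 11]) [ 0.00185422 -0.07571234]
```

View pics/end.png

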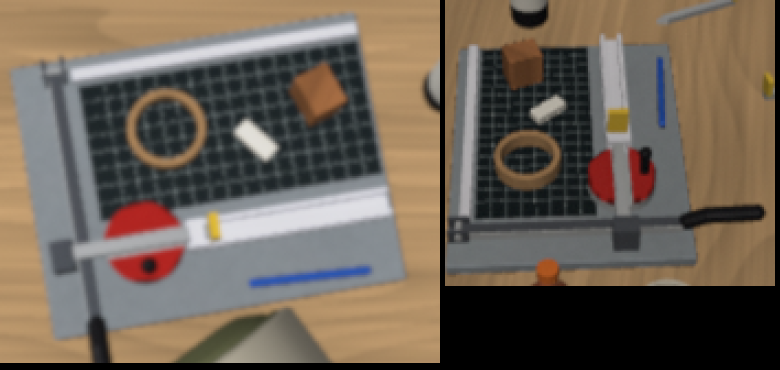

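The bar runs through the slot and over the blade arm into the keeper (left view, about (65,250)). Its lug centre is at y −76 to −77 mm (home is −78), the blade arm is down and the other items are in place. Handing in.

```bash
python3 -c "
from rig import *
print(close_job())"
```

```text
the job is handed in; nothing more can be done
None
```

The trimmer is locked and the job is handed in, at about 16 s on the robot's clock. I turned the disc by its post until the slot measured about 0.02 rad from in line. Then I pushed the lug until the bar came up solid against the keeper's stop, at about 18 N.

- **Final checks:** The lug centre is at trimmer y −76 to −77 mm, where home is −78. The last picture shows the bar through the slot, over the lowered blade arm and in the keeper. Nothing else looks moved, and the gripper is well clear. I did not measure the disc angle again with the bar home.
- **First push missed:** The fingers passed over the lug without moving it. The fingertips looked higher in the images than the stated 14 mm ahead of the TCP. I went back, lowered the tool by about 15 mm, and the second push worked.
- **Disagreement:** The side-camera position of the disc was about 8 mm off the top view along the bar. The top and wrist views agreed with each other, so I used those.

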